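# Clamp a staking block in a quick-release instrument vise

### The job

The brass staking block stands loose in the blue bench vise: squeeze the red quick-release lever towards the steel post beside it, slide the jaw up gently until the block is snug between both jaws, and let the lever spring back. Then turn the black knob on top clockwise until the block is clamped firmly, with about 30 N, without forcing it, and leave the other things on the desk alone.

Things in the scene. Friction and masses are not known exactly. Their poses are not given: they have to be found in the camera images.
- vise: Blue instrument vise bolted to the desk, 92 x 262 mm, bed for the work 14 mm above the desk. Its frame: origin on the desk top, z up, y along the slide from the moving jaw to the fixed jaw. The moving jaw's grey carriage, with lever, post and knob, slides along y between two steel rails.
- fixed_face (a point): Centre of the fixed jaw's flat steel face (70 mm wide, 18 to 42 mm above the desk), which looks along -y of the vise; axes as the vise's.
- pad_face (a point): Centre of the moving jaw's flat steel face (70 mm wide, 17 to 42 mm above the desk), which looks along +y of the vise; axes as the vise's. This face sits on a stiff spring pack (10 N per mm) ahead of the ram that the knob drives.
- block_center (a point): Centre of the brass staking block, a disc with small holes, 42 mm across, 20 mm high, standing on the vise bed near the fixed jaw (1 to 6 mm off it at the start). The jaws close on it directly. Up to 20 N on it is gentle while sliding; more than 50 N marks it.
- squeeze_center (a point): Point on the carriage midway between red lever and fixed steel post, 78 mm above the desk; axes as the vise's. Outer faces: lever 22 mm off on the -x side when free, post 23 mm on the +x side; both 18 mm wide along y, clear from 41 to 94 mm above the desk. A grasp across x here squeezes the lever to the post: 45 mm wide when free, 36 mm squeezed; 2 N to start, 6 N at the stop.
- lever (a joint): Red release lever: 0 = sprung out (below 0.06 the half-nut holds); 0.25 rad = squeezed to its stop; above 0.15 the carriage slides freely (1.5 N friction). Let go, its half-nut drops between the rack's pins (5 mm pitch, place unknown), shifting the carriage up to 2.7 mm either way; landing on a pin, the lever stays part way until the knob's push shifts the carriage to the next gap.
- carriage (a joint): Slide of the carriage, 0 to 0.062 m, growing towards the fixed jaw (+y of the vise). It is locked whenever the half-nut is engaged.
- knob_grip (a point): On the knob's vertical axis, 67 mm above the desk, on the carriage 51 mm from the squeeze point towards the fixed jaw. The knob's grip is a black bar 14 mm thick and 46 mm long, from 49 to 81 mm above the desk, with a white mark at one end; y of this point runs along the bar (at 0 along the vise's y). The housing under it is 41 mm high.
- knob (a joint): Black top knob, 0 to 3.6 rad, growing clockwise seen from above; 0 = backed off, as at the start. One radian advances the moving jaw by 3 mm. Dry friction of 0.16 N m resists turning either way; the clamping force adds 0.003 N m per newton against tightening (0.25 N m to turn on at 30 N). Once both jaws touch, the force grows by about 20 N per rad. It stays where it is left up to 50 N.
- stamp: Wooden hand stamp, 23 x 46 x 57 mm; a bystander, not to be moved. Origin at its underside.
- blower: Black rubber dust blower, 52 mm across, 100 mm tall; a bystander, not to be moved. Origin at its underside.
- tape: Roll of brown tape lying flat, 98 mm across, 48 mm high; a bystander, not to be moved. Origin at its underside.
- green_pot: White pot with a green lid, 35 mm across, 30 mm high; a bystander, not to be moved. Origin at its underside.
- blue_pot: White pot with a blue lid, 29 mm across, 26 mm high; a bystander, not to be moved. Origin at its underside.
- pot_2: White pot with a black lid, 39 mm across, 42 mm high; a bystander, not to be moved. Origin at its underside.
- loupe_2: Black eye loupe, 34 mm across, 32 mm high; a bystander, not to be moved. Origin at its underside.
Things that resemble listed ones, but are neither listed nor needed, are in the scene too. Leave any purple look-alike of the part that bears block_center alone.

How it is judged:
By the outcome, as a careful person would: the job done as asked, in the order asked, and still so for the second after the job is handed in, with the robot touching nothing.
It also fails if it takes over 72 s, if anything falls off the work surface, if the arm or the gripper's body presses on something with over 40 N, if the wrist force passes 120 N, or if a joint passes its speed limit or range.

### The arm

A 6-joint arm with a two-finger parallel gripper is mounted at the origin on a cart in front of the work surface, level with it; the furniture and walls round the work are solid. World frame = base frame: x ahead of the robot, y to its left, z up, the work surface at z = 0. Lengths are in m, angles in rad, forces in N, time in s.
With the tool pointing down it reaches from about 0.325 to 0.9 m from the base axis. Payload 6.1 kg.
Tool frame: the origin (TCP) lies at the very end of the fingers, on their centre line; the grasp point (between the pads) lies 19 mm behind it; z points along the fingers, y is the line along which they close (so a half turn about z gives the same grasp; the last joint's range is limited). The gripper opens to 87 mm and grips with 3 to 60 N. Pads are 19 mm wide; open, the fingers measure 117 mm over their backs; the gripper's body (75 mm by 190 mm) begins 51 mm behind the grasp point.
Start: joints at [-1.321, 0.22, 1.526, -0, 1.395, -0.126], TCP at [0.229, -0.581, 0.223] pointing down, gripper open.
Joint ranges: [-2.98, 2.98], [-0.91, 2.08], [0.09, 2.57], [-1.24, 4.39], [0.2, 2.65], [-2.68, 2.68]. Speed limits (rad/s): [2.57, 2.57, 3.01, 3.14, 3.14, 3.14].

### API

Orientations are given as a unit quaternion [x, y, z, w].
In Python, from workcell import manip, fingers, planner, eyes, ticket gives the robot as it stands. The module is installed in compiled form; this text tells all that it offers. Calls block until the motion is done:
- manip.move_pose(position, orientation): joint-space move of the TCP to a pose.
- manip.move_linear(position, max_speed=0.15, attitude=None): straight line of the TCP; attitude=None keeps the orientation; max_speed is the mean speed in m/s.
- manip.set_joints(angles): joint-space move.
- fingers.let_go() and fingers.clamp(grip_force=None): open the fingers fully, or close them until they stop; grip_force is the grip in N (None keeps the last).
- manip.wait(seconds).
- planner.solve_ik(position, orientation): joint angles nearest the present ones, or None.
- eyes.grab_frame(name): name is "side" or "top"; returns the picture (480x640x3 uint8, blue, green, red); there is no depth.
- eyes.camera_params(name): a dict with "fx", "fy", "cx", "cy" (pixels), "T" (4x4, takes a point from camera to world coordinates). Camera axes: x right, y up, looking along -z (the intrinsics and any distortion apply to the point x, -y, -z); pixel columns grow to the right and rows downward; lengths in m; the calibration is good to about 2 mm. A picture is of the moment at which its call begins. camera_params takes no time and is no camera call.
A pose or a line that the arm cannot do raises manip.MotionError and nothing moves.
- ticket.hand_in(): hands the job in; it is judged then, once.
Readings, each from a call of its own:
- manip.read_time_s(): time.
- manip.read_joint_positions(): joint angles.
- manip.read_joint_vel(): joint speeds.
- manip.read_joint_torque(): joint torques, N m.
- manip.read_tcp_pos(): TCP position.
- manip.read_eef_rot(): TCP orientation.
- manip.read_ft_force(): force on the tool from outside, world axes, zero at the start.
- manip.read_torque(): the same for the moment, N m.
- manip.read_width(): finger opening in m.
- manip.read_grasp_force(): force on a finger pad.
Only numpy, scipy, OpenCV 4.12 (cv2) and the standard library are available. Lean on these libraries where they do the work, as an engineer would, in place of code of your own. Each camera call takes 0.05 s, during which the arm holds its last target. There are 200 camera calls.

## Working session

There is one attempt and no reset: what is moved stays moved. The work goes in short steps, each a Python script; the robot and the scene stay as the last script left them, time stands still between calls to the robot, and variables do not carry over. Pictures are saved under pics/ and viewed, at most 10 in all, crops included, and the job is handed in when it is done.

```bash
mkdir -p pics; python3 - <<'E'
from workcell import manip, eyes
import cv2
for n in("top","side"):
    cv2.imwrite(f"pics/{n}0.png",eyes.grab_frame(n)); p=eyes.camera_params(n); print(n,p)
print(manip.read_time_s(),manip.read_eef_rot(),manip.read_width())
E
```

```text
top {'fx': 540.0172138787127, 'fy': 540.0172138787127, 'cx': 320.04372302819064, 'cy': 235.9716783387193, 'T': array([[ 0.00583941,  0.99942872, -0.03328868,  0.55770549],
       [-0.99994828,  0.00555876, -0.00851715,  0.03901332],
       [-0.00832724,  0.03333669,  0.99940949,  1.29508491],
       [ 0.        ,  0.        ,  0.        ,  1.        ]])}
side {'fx': 463.5714904107548, 'fy': 463.5714904107548, 'cx': 320.3870239128981, 'cy': 235.40222632996415, 'T': array([[-0.91886416,  0.16028592, -0.36055109,  0.21342665],
       [-0.39450734, -0.35640341,  0.8469596 ,  1.00094008],
       [ 0.00725406,  0.92048087,  0.39072029,  0.50218664],
       [ 0.        ,  0.        ,  0.        ,  1.        ]])}
0.1 [ 9.82402270e-01  1.86775201e-01 -6.21942373e-05 -8.94641983e-04] 0.08666446272952938
```

View pics/top0.png

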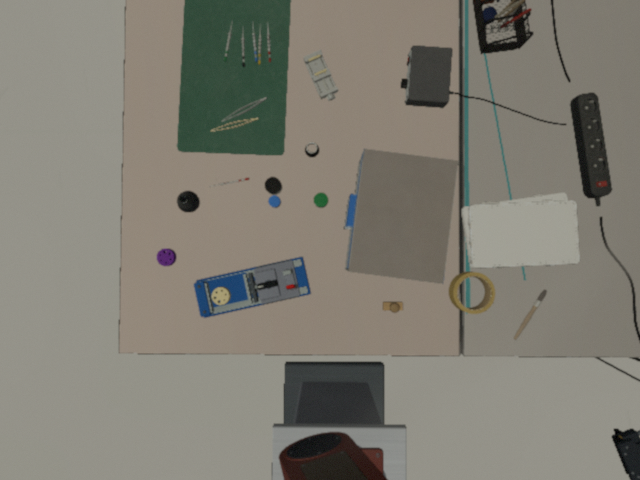

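View pics/side0.png

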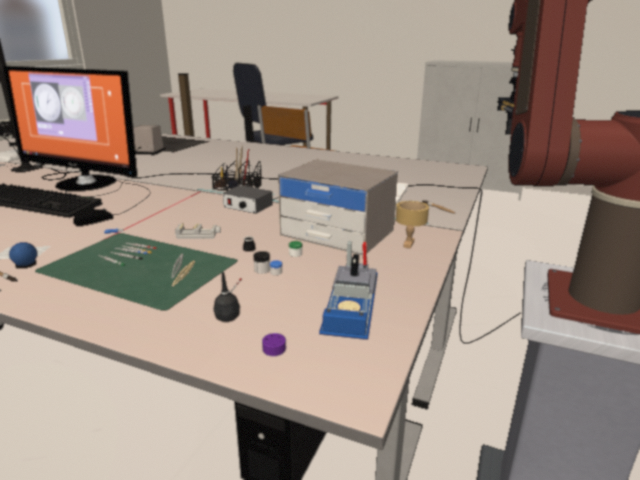

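The top view shows the vise at about (253,287), with the block at (220,296) and the red lever at (292,287). In the side view it's at (350,300). Candidates for the block are the brass disc in the vise at (220,296) and the purple look-alike disc at (166,257). I choose the brass one in the vise and check it in a close crop.

```bash
python3 - <<'E'
import cv2,numpy as np
a=cv2.imread("pics/top0.png")[250:325,185:320]; b=cv2.imread("pics/side0.png")[235:340,310:390]
a=cv2.resize(a,None,fx=5.9,fy=5.9,interpolation=cv2.INTER_CUBIC)
cv2.imwrite("pics/ca.png",a); cv2.imwrite("pics/cb.png",cv2.resize(b,None,fx=5.5,fy=5.5,interpolation=cv2.INTER_CUBIC))
E
```

```text
(no output)
```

View pics/ca.png

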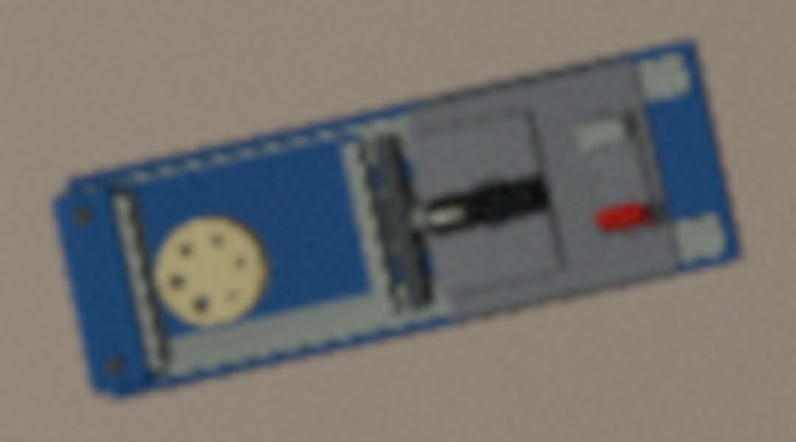

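View pics/cb.png

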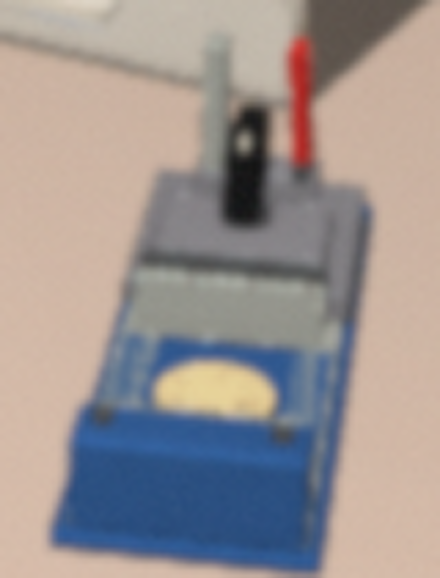

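The crops confirm the brass disc with holes standing in the vise at top-view crop (212,270). In the same crop, the lever top is at (622,216), the post top at (602,134) and the knob bar at (478,205). The yaw is about 13°. Next I fit the squeeze point from both views.

```bash
cat >h.py <<'E'
import numpy as np, json
from scipy.spatial.transform import Rotation as Ro
from workcell import manip, fingers, planner, eyes, ticket
def proj(n,P):
    c=eyes.camera_params(n); q=np.linalg.inv(c["T"])@np.r_[P,1]
    return np.array([c["cx"]+c["fx"]*q[0]/-q[2], c["cy"]+c["fy"]*q[1]/q[2]])
def down(phi): # closing axis at world angle phi
    y=np.array([np.cos(phi),np.sin(phi),0]);z=np.array([0,0,-1.])
    return Ro.from_matrix(np.c_[np.cross(y,z),y,z]).as_quat()
E
python3 - <<'E'
from h import *
from scipy.optimize import least_squares
A=lambda u,v:np.array([(u+.5)/5.9-.5+185,(v+.5)/5.9-.5+250])
B=lambda u,v:np.array([(u+.5)/5.5-.5+310,(v+.5)/5.5-.5+235])
obs=[("top",A(602,134),'p'),("top",A(622,216),'l'),("top",A(478,205),'k'),("side",B(216,40),'p'),("side",B(300,43),'l')]
def pts(p):
    X,Y,a,s=p;ex=np.array([np.cos(a),np.sin(a)]);ey=np.array([-ex[1],ex[0]]);c=np.array([X,Y])
    return {'p':np.r_[c+s*ex,.094],'l':np.r_[c-s*ex,.094],'k':np.r_[c+.051*ey,.081]}
f=lambda p:np.concatenate([proj(n,pts(p)[k])-o for n,o,k in obs])
r=least_squares(f,[.45,.1,.2,.016]);print(r.x,r.fun.round(2))
# yaw from base long edges and blocks
def back(uv,z):
    c=eyes.camera_params("top");d=c["T"][:3,:3]@np.array([(uv[0]-c["cx"])/c["fx"],-(uv[1]-c["cy"])/c["fy"],-1]);o=c["T"][:3,3];return (o+d*(z-o[2])/d[2])[:2]
X,Y,a,s=r.x
def loc(q):d=q-[X,Y];return np.round([d@[np.cos(a),np.sin(a)]*1e3,d@[-np.sin(a),np.cos(a)]*1e3],1)
for n,u,v,z in[("cornerUR",690,42,.014),("cornerLR",740,258,.014),("block",212,270,.034),("fixedtop",122,190,.042),("fixedbot",162,372,.042),("padtop",352,140,.042),("padbot",395,312,.042)]:print(n,loc(back(A(u,v),z)))
E
```

```text
[0.50198305 0.11993196 0.25400609 0.01624013] [-0.43 -0.52 -0.26 -0.21  0.73 -0.14  0.57  0.14  0.2   0.61]
cornerUR [ 40.8 -37.9]
cornerLR [-48.1 -36.1]
block [ -0.3 166.5]
fixedtop [ 39.1 191.7]
fixedbot [-34.  193.5]
padtop [35.9 99.2]
padbot [-33.6  99.1]
```

```bash
cat >>h.py <<'E'
YAW=.232; C=np.array([.50198,.11993])
EX=np.array([np.cos(YAW),np.sin(YAW)]);EY=np.array([-EX[1],EX[0]])
def at(x,y,z): return np.r_[C+x*EX+y*EY,z]
def st(*m):
    f=np.array(manip.read_ft_force()); p=np.array(manip.read_tcp_pos())
    l=(p[:2]-C)
    print(*m,"t%.2f"%manip.read_time_s(),"w%.1f"%(1e3*manip.read_width()),"g%.1f"%manip.read_grasp_force(),"fx%.1f fy%.1f fz%.1f"%(f[:2]@EX,f[:2]@EY,f[2]),"Mz%.3f"%manip.read_torque()[2],"loc",(1e3*np.array([l@EX,l@EY,p[2]])).round(1))
E
python3 - <<'E'
from h import *
for ph in(YAW,YAW+np.pi): print(planner.solve_ik(at(.004,0,.059),down(ph)))
for k in(0,-.8,-1.6,-2.4): print(k,[ (lambda s: None if s is None else round(s[5],2))(planner.solve_ik(at(0,.1,.048),down(YAW+k+o))) for o in(0,np.pi,np.pi/2)])
j=planner.solve_ik(at(.004,0,.16),down(YAW))
manip.move_pose(at(.004,0,.16),down(YAW)); st("above")
manip.move_linear(at(.004,0,.059),.12); st("down")
import cv2; im=np.hstack([cv2.resize(eyes.grab_frame("side")[200:340,290:410],None,fx=3.3,fy=3.3),cv2.resize(eyes.grab_frame("top")[235:340,180:290],None,fx=3.3,fy=3.3)[:462]]) if 0 else eyes.grab_frame("side")[200:340,290:430]
cv2.imwrite("pics/s1.png",cv2.resize(im,None,fx=4,fy=4,interpolation=cv2.INTER_CUBIC))
E
```

```text
[ 8.27946415e-02  1.55573029e-01  1.93178207e+00 -4.44089210e-16
  1.05423755e+00 -1.49205359e-01]
None
0 [np.float64(0.04), None, np.float64(-1.53)]
-0.8 [np.float64(0.84), np.float64(-2.3), np.float64(-0.73)]
-1.6 [np.float64(1.64), np.float64(-1.5), np.float64(0.07)]
-2.4 [np.float64(2.44), np.float64(-0.7), np.float64(0.87)]
above t2.77 w87.0 g0.0 fx0.9 fy-0.1 fz-0.8 Mz-0.014 loc [  4.2  -0.7 160.1]
down t3.77 w86.8 g0.0 fx-0.1 fy0.6 fz0.3 Mz-0.034 loc [ 4.7 -0.1 59.8]
```

View pics/s1.png

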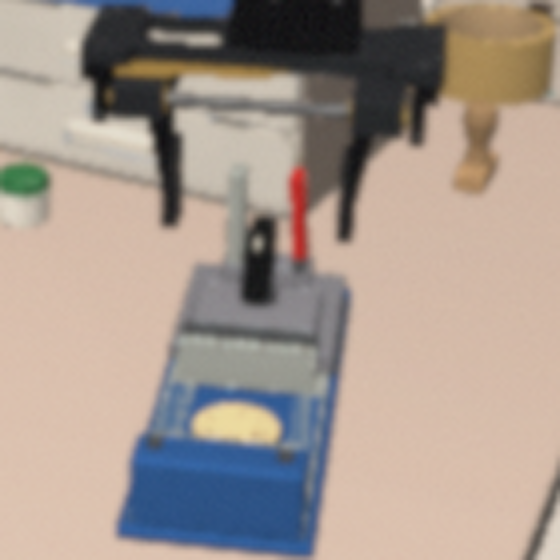

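The fingers at (170,200) and (348,215) straddle the post at (238,210) and the lever at (300,215), so I squeeze.

```bash
python3 - <<'E'
from h import *
fingers.clamp(25); st("clamp"); manip.wait(.2); st()
w=manip.read_width()
if .033<w<.039:
    p=np.array(manip.read_tcp_pos()); 
    for d in(.01,.03,.038):
        manip.move_linear(p+np.r_[d*EY,0],.05); st(d)
E
```

```text
clamp t4.67 w39.1 g26.2 fx-7.9 fy-0.8 fz8.5 Mz0.005 loc [ 1.4  0.1 58.7]
t4.88 w39.6 g26.2 fx-8.9 fy-0.3 fz8.6 Mz-0.058 loc [ 1.4  0.1 58.7]
```

```bash
python3 - <<'E'
from h import *
for x in(.002,-.001):
    manip.move_linear(at(x,0,.059),.02); st(x)
fingers.clamp(25); st("reclamp")
E
```

```text
0.002 t5.12 w39.8 g26.8 fx-0.3 fy-0.2 fz0.6 Mz-0.002 loc [ 1.3  0.1 58.7]
-0.001 t5.42 w40.1 g26.2 fx10.6 fy0.5 fz-10.0 Mz-0.068 loc [ 1.2 -0.  59. ]
reclamp t5.64 w39.8 g26.2 fx9.3 fy0.4 fz-8.5 Mz-0.076 loc [ 1.2 -0.  59. ]
```

The post and lever hold the gripper at both sides, neutral at x≈2 mm. The 39.8 mm width fits a tilted lever touching the lower pad edge. I test the slide carefully.

```bash
python3 - <<'E'
from h import *
manip.move_linear(at(.0018,0,.059),.02); fingers.clamp(30)
for d in(.002,.006,.02,.034,.040):
    manip.move_linear(at(.0018,d,.059),.04); st(d)
    f=np.array(manip.read_ft_force())[:2]
    if abs(f@EY)>8: break
E
```

```text
0.002 t6.40 w39.2 g30.4 fx-5.5 fy-1.0 fz4.4 Mz-0.115 loc [ 1.5  2.1 59. ]
0.006 t6.65 w39.4 g30.4 fx-5.4 fy1.2 fz4.8 Mz-0.090 loc [ 1.5  6.5 59. ]
0.02 t7.15 w39.2 g30.5 fx-4.5 fy0.9 fz4.6 Mz-0.102 loc [ 1.6 20.5 59. ]
0.034 t7.65 w39.7 g30.5 fx-4.7 fy1.9 fz4.7 Mz-0.058 loc [ 1.7 34.4 59. ]
0.04 t7.95 w39.6 g30.5 fx-5.9 fy1.2 fz5.3 Mz-0.078 loc [ 1.7 40.3 59. ]
```

The carriage slides freely. I continue in small steps until contact.

```bash
python3 - <<'E'
from h import *
d=.040
while d<.056:
    d+=.0007
    manip.move_linear(at(.0018,d,.059),.012); manip.wait(.08)
    f=np.mean([np.array(manip.read_ft_force())[:2]@EY for _ in range(3)])
    st("%.4f"%d)
    if f<-5: break
import cv2
im=np.hstack([cv2.resize(eyes.grab_frame("side")[220:340,300:400],None,fx=4,fy=4),cv2.resize(eyes.grab_frame("top")[255:335,190:270],(400,480))[:480]])
cv2.imwrite("pics/s2.png",im)
E
```

```text
0.0407 t8.28 w39.4 g30.5 fx-5.1 fy-0.4 fz4.0 Mz-0.086 loc [ 1.7 40.6 59. ]
0.0414 t8.62 w39.8 g30.5 fx-5.2 fy-2.4 fz5.6 Mz-0.175 loc [ 1.7 41.  59. ]
0.0421 t8.95 w39.6 g30.5 fx-4.8 fy-2.0 fz4.7 Mz-0.120 loc [ 1.7 41.7 59. ]
0.0428 t9.28 w39.2 g30.5 fx-3.9 fy-0.9 fz5.2 Mz-0.140 loc [ 1.7 42.3 59. ]
0.0435 t9.62 w39.5 g30.5 fx-5.8 fy-1.6 fz4.8 Mz-0.113 loc [ 1.7 42.8 59. ]
0.0442 t9.95 w39.5 g30.5 fx-5.4 fy-1.7 fz5.4 Mz-0.103 loc [ 1.7 43.5 59. ]
0.0449 t10.28 w39.2 g30.5 fx-5.0 fy-2.9 fz4.1 Mz-0.092 loc [ 1.7 44.2 59. ]
0.0456 t10.62 w39.3 g30.5 fx-4.9 fy-2.0 fz5.2 Mz-0.159 loc [ 1.8 44.9 59. ]
0.0463 t10.95 w39.4 g30.5 fx-5.0 fy-2.6 fz5.2 Mz-0.107 loc [ 1.7 45.6 59. ]
0.0470 t11.28 w39.6 g30.5 fx-5.6 fy-2.3 fz5.2 Mz-0.109 loc [ 1.8 46.3 59. ]
0.0477 t11.62 w39.6 g30.5 fx-5.9 fy-2.4 fz4.4 Mz-0.123 loc [ 1.7 46.7 59. ]
0.0484 t11.95 w39.4 g30.5 fx-4.8 fy-6.0 fz5.4 Mz-0.122 loc [ 1.8 47.  59. ]
```

View pics/s2.png

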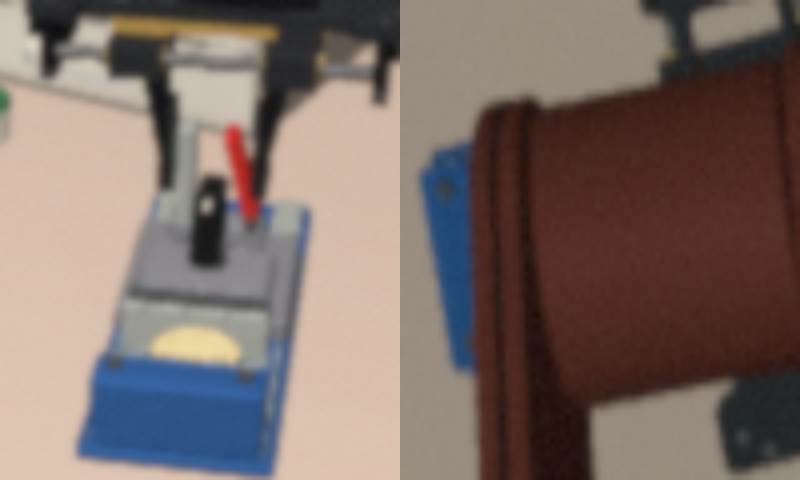

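The lever at (240,170) is squeezed, and the block at (195,345) sits against the moving jaw. Contact force has risen to about 4 N net, so the block is snug. I release the lever.

```bash
python3 - <<'E'
from h import *
st("before"); fingers.let_go(); manip.wait(.2); st("open")
manip.move_linear(at(.0018,.0465,.17),.2)
import cv2
manip.move_linear(at(.0018,-.06,.25),.25)
cv2.imwrite("pics/s3s.png",eyes.grab_frame("side")); cv2.imwrite("pics/s3t.png",eyes.grab_frame("top"))
im=np.hstack([cv2.resize(cv2.imread("pics/s3s.png")[220:340,300:400],None,fx=4,fy=4,interpolation=2),cv2.resize(cv2.imread("pics/s3t.png")[255:335,190:256],(396,480),interpolation=2)])
cv2.imwrite("pics/s3.png",im); st()
E
```

```text
before t12.05 w39.5 g30.5 fx-5.5 fy-4.8 fz5.0 Mz-0.173 loc [ 1.7 47.  59. ]
open t13.28 w87.0 g0.0 fx0.3 fy0.1 fz0.5 Mz0.057 loc [ 1.8 48.4 59. ]
t14.78 w86.8 g0.0 fx-0.5 fy0.7 fz0.1 Mz0.007 loc [  0.8 -58.6 247.9]
```

View pics/s3.png

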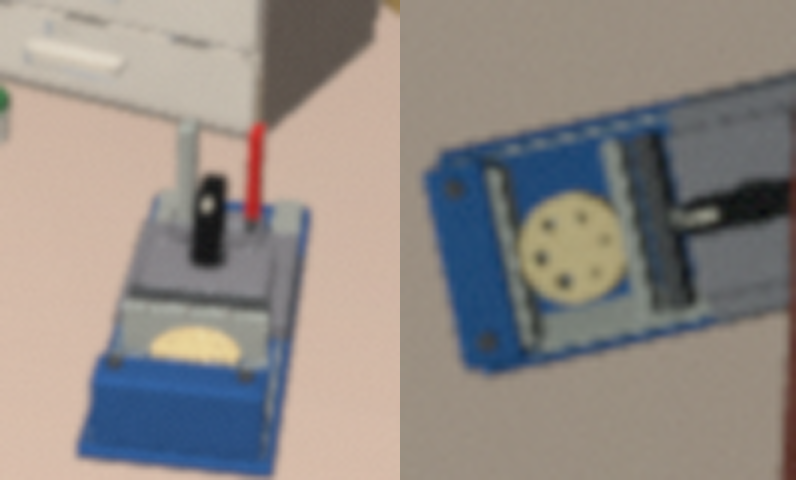

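The lever has sprung back at (255,170), and the block is between both jaws at crop (575,245). I grasp the knob bar and start turning while logging torque.

```bash
cat >>h.py <<'E'
def turn(cx,cy,th0,th1,n,off=0.,z=.048):
    for th in np.linspace(th0,th1,n+1)[1:]:
        manip.move_linear(at(cx,cy,z),.02,attitude=down(YAW-th+off))
        m=[];f=[];
        for _ in range(6):
            manip.wait(.03); m.append(manip.read_torque()[2]); f.append(manip.read_ft_force())
        q=Ro.from_quat(manip.read_eef_rot()).as_matrix()[:2,1]; f=np.mean(f,0)
        a=(YAW+off-np.arctan2(q[1],q[0])+np.pi/2)%np.pi-np.pi/2 if False else YAW+off-np.arctan2(q[1],q[0])
        p=np.array(manip.read_tcp_pos())[:2]-C
        print("th%.2f act%.3f Mz%.3f fx%.1f fy%.1f loc%.1f,%.1f t%.1f"%(th,a,np.mean(m),f[:2]@EX,f[:2]@EY,1e3*p@EX,1e3*p@EY,manip.read_time_s()))
E
python3 - <<'E'
from h import *
manip.move_pose(at(-.0019,.098,.12),down(YAW)); manip.move_linear(at(-.0019,.098,.048),.12); st("down")
fingers.clamp(50); manip.wait(.2); st("clamp")
p=np.array(manip.read_tcp_pos())[:2]-C; cx=p@EX; 
if manip.read_width()<.018: turn(cx,.098,0,.8,8)
E
```

```text
down t16.36 w86.9 g0.0 fx1.1 fy-0.0 fz-0.3 Mz-0.008 loc [-1.1 97.7 48.8]
clamp t17.73 w13.4 g53.5 fx-0.2 fy-0.0 fz5.6 Mz-0.164 loc [-1.1 98.  48.7]
th0.10 act0.100 Mz-0.143 fx-1.3 fy-0.8 loc-0.8,97.9 t18.2
th0.20 act0.200 Mz-0.162 fx-0.9 fy-1.7 loc-0.6,97.7 t18.6
th0.30 act0.300 Mz-0.127 fx0.4 fy-2.3 loc-0.3,97.5 t19.1
th0.40 act0.397 Mz-0.155 fx1.5 fy-4.2 loc-0.1,97.3 t19.5
th0.50 act0.497 Mz-0.121 fx2.6 fy-4.7 loc0.1,97.2 t20.0
th0.60 act0.597 Mz-0.104 fx3.2 fy-5.7 loc0.3,96.9 t20.4
th0.70 act0.697 Mz-0.119 fx3.9 fy-6.2 loc0.6,96.7 t20.9
th0.80 act0.797 Mz-0.081 fx4.5 fy-6.7 loc0.7,96.5 t21.3
```

```bash
python3 - <<'E'
from h import *
st("hold"); fingers.let_go(); manip.wait(.2)
print("base",np.mean([(manip.wait(.02),manip.read_torque()[2])[1] for _ in range(8)]))
manip.move_linear(at(-.0011,.0948,.048),.05,attitude=down(YAW-.8))
print("base",np.mean([(manip.wait(.02),manip.read_torque()[2])[1] for _ in range(8)]))
fingers.clamp(50); manip.wait(.2); st("reclamp")
turn(-.0011,.0948,.8,1.0,2)
E
```

```text
hold t21.33 w13.6 g53.5 fx4.5 fy-5.5 fz1.8 Mz-0.122 loc [ 0.7 96.5 48.7]
base 0.010692156527134048
base 0.008537796228040816
reclamp t24.78 w13.4 g59.5 fx-2.2 fy-1.3 fz4.0 Mz-0.020 loc [-0.7 94.7 48.6]
th0.90 act0.900 Mz-0.102 fx-1.7 fy-0.9 loc-0.7,94.7 t25.2
th1.00 act1.000 Mz-0.113 fx-1.2 fy-1.5 loc-0.6,94.6 t25.7
```

```bash
python3 - <<'E'
from h import *
turn(-.0011,.0948,1.0,1.1,5); st()
E
```

```text
th1.02 act1.020 Mz0.114 fx-1.2 fy-0.9 loc-0.7,94.6 t26.1
th1.04 act1.040 Mz0.099 fx-1.2 fy-1.0 loc-0.7,94.6 t26.6
th1.06 act1.060 Mz0.110 fx-1.4 fy-1.3 loc-0.6,94.5 t27.0
th1.08 act1.080 Mz0.107 fx-1.6 fy-1.0 loc-0.6,94.5 t27.5
th1.10 act1.100 Mz0.108 fx-1.3 fy-1.3 loc-0.6,94.5 t27.9
t27.93 w13.8 g59.5 fx-1.4 fy-0.7 fz4.4 Mz0.089 loc [-0.6 94.5 48.6]
```

```bash
python3 - <<'E'
from h import *
turn(-.0011,.0948,1.1,1.13,3); turn(-.0011,.0948,1.13,1.138,2); 
E
```

```text
th1.11 act1.110 Mz0.169 fx-1.6 fy-2.0 loc-0.6,94.5 t28.4
th1.12 act1.120 Mz0.163 fx-1.3 fy-1.8 loc-0.6,94.5 t28.8
th1.13 act1.130 Mz0.182 fx-1.4 fy-1.6 loc-0.6,94.5 t29.3
th1.13 act1.133 Mz0.193 fx-1.8 fy-1.3 loc-0.6,94.5 t29.7
th1.14 act1.137 Mz0.214 fx-1.2 fy-1.7 loc-0.6,94.5 t30.2
```

Micro-steps show about 0.21–0.22 N·m, so roughly 18–20 N so far, with contact at about 0.35 rad. The target is near 1.75 rad, where opening a crosswise grasp would hit the post. I back off to 0.8, where opening is clear, and regrasp the bar lengthwise to finish.

```bash
python3 - <<'E'
from h import *
A=(-.0009,.0947)
turn(*A,1.137,.8,3)
fingers.let_go()
manip.move_linear(at(*A,.12),.2)
manip.move_pose(at(*A,.12),down(YAW-.8+np.pi/2))
manip.move_linear(at(*A,.048),.12); st("down")
fingers.clamp(50); manip.wait(.2); st("clamp")
if .042<manip.read_width()<.05: turn(*A,.8,1.2,4,np.pi/2); turn(*A,1.2,1.22,4,np.pi/2); st()
E
```

```text
th1.02 act1.024 Mz0.236 fx-2.1 fy-0.9 loc-0.6,94.5 t30.6
th0.91 act0.912 Mz0.187 fx-2.5 fy-0.8 loc-0.6,94.6 t31.1
th0.80 act0.799 Mz0.192 fx-2.7 fy-0.6 loc-0.7,94.7 t31.6
down t35.58 w86.8 g0.0 fx-0.3 fy0.6 fz-0.4 Mz-0.042 loc [-0.4 94.7 48.5]
clamp t36.56 w45.3 g50.0 fx-3.8 fy-2.4 fz3.6 Mz0.038 loc [-1.2 94.5 48. ]
th0.90 act0.898 Mz-0.090 fx-4.4 fy-3.3 loc-1.1,94.5 t37.0
th1.00 act0.998 Mz-0.129 fx-4.6 fy-2.9 loc-1.1,94.5 t37.5
th1.10 act1.098 Mz-0.110 fx-4.5 fy-3.8 loc-1.1,94.4 t37.9
th1.20 act1.198 Mz-0.121 fx-3.9 fy-3.4 loc-1.1,94.4 t38.4
th1.21 act1.202 Mz0.115 fx-3.7 fy-3.7 loc-1.1,94.4 t38.8
th1.21 act1.207 Mz0.141 fx-4.0 fy-3.7 loc-1.1,94.4 t39.3
th1.21 act1.212 Mz0.143 fx-4.4 fy-3.7 loc-1.1,94.4 t39.7
th1.22 act1.217 Mz0.144 fx-4.3 fy-3.7 loc-1.1,94.4 t40.2
t40.16 w45.7 g50.0 fx-4.4 fy-3.2 fz6.0 Mz0.174 loc [-1.1 94.4 48. ]
```

```bash
python3 - <<'E'
from h import *
A=(-.0011,.0944)
turn(*A,1.22,1.6,3,np.pi/2); turn(*A,1.6,1.63,6,np.pi/2); st()
import cv2
im=np.hstack([cv2.resize(eyes.grab_frame("side")[220:340,300:400],None,fx=4,fy=4,interpolation=2),cv2.resize(eyes.grab_frame("top")[255:335,190:256],(396,480),interpolation=2)])
cv2.imwrite("pics/s4.png",im)
E
```

```text
th1.35 act1.344 Mz0.019 fx-3.6 fy-3.3 loc-1.1,94.3 t40.6
th1.47 act1.472 Mz-0.081 fx-3.8 fy-3.8 loc-1.1,94.2 t41.1
th1.60 act1.599 Mz-0.072 fx-3.5 fy-4.1 loc-1.1,94.2 t41.6
th1.60 act1.603 Mz0.136 fx-3.5 fy-3.9 loc-1.1,94.2 t42.0
th1.61 act1.608 Mz0.169 fx-3.7 fy-3.9 loc-1.1,94.1 t42.5
th1.61 act1.613 Mz0.158 fx-3.5 fy-4.1 loc-1.1,94.1 t42.9
th1.62 act1.618 Mz0.165 fx-3.5 fy-3.9 loc-1.1,94.2 t43.4
th1.62 act1.623 Mz0.183 fx-3.6 fy-3.8 loc-1.1,94.1 t43.8
th1.63 act1.628 Mz0.190 fx-3.6 fy-4.0 loc-1.1,94.1 t44.3
t44.28 w45.7 g50.0 fx-3.7 fy-3.7 fz4.5 Mz0.195 loc [-1.1 94.1 48. ]
```

View pics/s4.png

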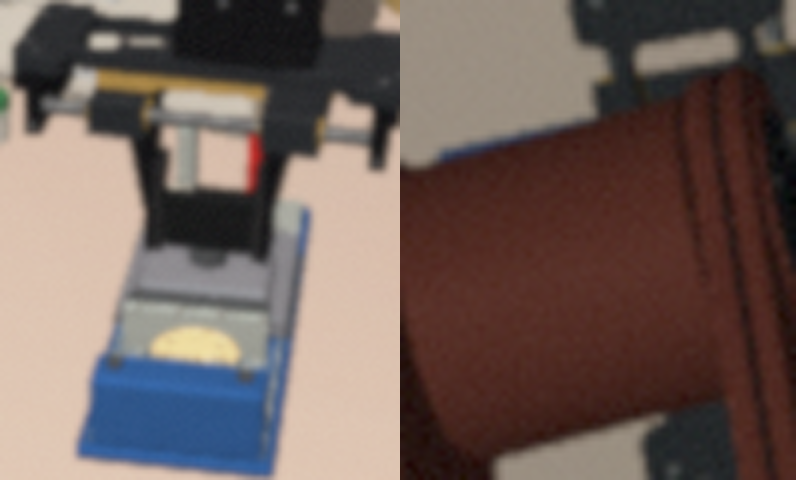

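The picture shows the bar turned about 90° at (205,220) with the lever upright at (255,165). The overshoot torque and the angle both suggest about 25 N, so I advance about 0.2 rad and check the torque with very fine steps.

```bash
python3 - <<'E'
from h import *
A=(-.0011,.0942)
turn(*A,1.63,1.78,2,np.pi/2); turn(*A,1.78,1.80,10,np.pi/2)
E
```

```text
th1.71 act1.702 Mz-0.070 fx-3.6 fy-3.6 loc-1.1,94.1 t44.8
th1.78 act1.777 Mz-0.060 fx-3.5 fy-4.1 loc-1.1,94.0 t45.3
th1.78 act1.779 Mz0.126 fx-3.8 fy-3.6 loc-1.1,94.0 t45.7
th1.78 act1.781 Mz0.209 fx-3.5 fy-4.0 loc-1.1,94.0 t46.2
th1.79 act1.783 Mz0.244 fx-3.6 fy-3.9 loc-1.1,94.0 t46.6
th1.79 act1.785 Mz0.214 fx-3.4 fy-3.3 loc-1.1,94.0 t47.1
th1.79 act1.787 Mz0.234 fx-3.1 fy-4.1 loc-1.1,94.0 t47.5
th1.79 act1.789 Mz0.221 fx-3.5 fy-4.0 loc-1.1,94.0 t48.0
th1.79 act1.791 Mz0.219 fx-3.6 fy-3.4 loc-1.1,94.0 t48.4
th1.80 act1.793 Mz0.191 fx-3.6 fy-3.9 loc-1.1,94.0 t48.9
th1.80 act1.795 Mz0.248 fx-3.3 fy-4.1 loc-1.1,94.0 t49.3
th1.80 act1.797 Mz0.233 fx-3.8 fy-3.9 loc-1.1,94.0 t49.8
```

```bash
python3 - <<'E'
from h import *
A=(-.0011,.0941)
turn(*A,1.80,1.89,1,np.pi/2)
fingers.let_go(); manip.wait(.1); st("open")
manip.move_linear(at(*A,.17),.2); manip.move_linear(at(0,-.08,.26),.25)
import cv2
im=np.hstack([cv2.resize(eyes.grab_frame("side")[220:340,300:400],None,fx=4,fy=4,interpolation=2),cv2.resize(eyes.grab_frame("top")[255:335,190:256],(396,480),interpolation=2)])
cv2.imwrite("pics/s5.png",im); st()
E
```

```text
th1.89 act1.887 Mz-0.058 fx-3.2 fy-3.9 loc-1.1,94.0 t50.2
open t51.29 w86.8 g0.0 fx0.5 fy0.3 fz-0.5 Mz0.031 loc [-1.1 94.1 48. ]
t53.08 w87.5 g0.0 fx0.1 fy-1.0 fz-0.3 Mz-0.013 loc [ -0.6 -78.6 258.6]
```

View pics/s5.png

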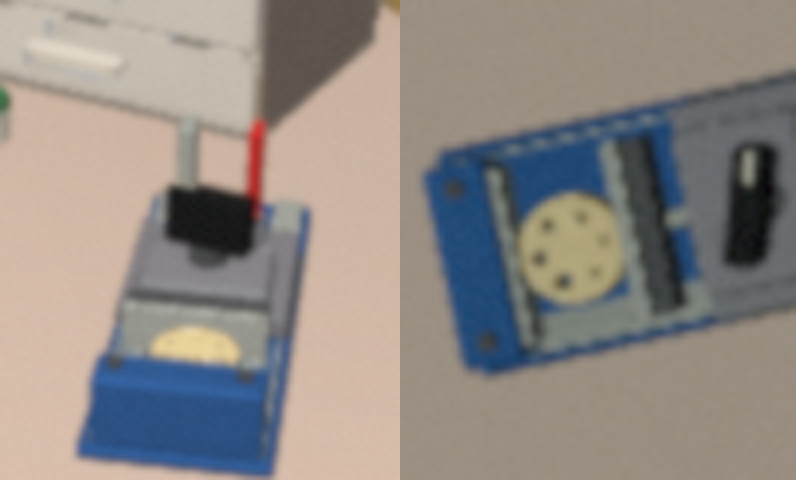

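The final picture shows the block at crop (572,245) gripped between both jaws. The bar is at about 108°, the lever is sprung out at (257,165), and the gripper is clear of everything. I hand it in.

```bash
python3 -c "
from workcell import ticket; print(ticket.hand_in())"
```

```text
the job is handed in; nothing more can be done
None
```

I handed the job in at about 53 s: the block is snug between both jaws, the lever has sprung back, and the knob is turned clockwise to 1.89 rad, an estimated 28–30 N judged from knob torque and angle, not measured directly; on the way I backed the knob off once, from 1.14 to 0.8 rad, to regrasp it.

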